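# Snug up the clamp on the mended plant stake

### The job

The split wooden plant stake has been glued and lies in one of the two small table clamps. Turn that clamp's knob clockwise until its foot touches the stake, then add one eighth of a turn (45 degrees) without going far beyond, and let go. Leave the knob of the other clamp, which holds a metal tube, as it is, and leave the stake lying under its foot.

Things in the scene. Friction and masses are not known exactly. Their poses are not given: they have to be found in the camera images.
- stake_knob_grip (a point): Middle of the knob's bar on the clamp holding the square wooden stake (its twin holds a round metal tube). Bar: upright black plastic, 52 mm long, 12 thick, 26 tall (13 above and below this point, 113 over the table). 29 mm below lies the clamp's top arm, 22 mm wide, running from the knob away from the robot to the spine. Turns with the knob: x along the bar, y across it, z up the screw axis.
- stake_knob (a joint): That knob's angle (rad), growing clockwise from above. 0: the foot just touches the stake and the bar is in line with the clamp's top arm. Negative: the foot hovers; it starts 0.25 to 0.6 short. Only the foot moves down (1.6 mm per rad), not the knob. Stiff, about 0.12 N m, slightly more once pressing; stays where left. Stops at -0.9 and 1.7.
- stake: The loose square wooden plant stake, 16 mm x 16 mm, about 200 mm long with a tapered point, lying level across the clamp's anvil (30 mm above the table) under the foot. Origin: middle of its length, on its underside, straight below the knob's axis; y runs along it towards the point.
- rod_knob (a joint): Angle (rad) of the knob on the other clamp, with the round metal tube, measured likewise. It is already tightened by about 0.79; leave it so.
There are look-alikes about, which are no part of the job. There is more than one size of the stake; the job needs the largest.

How it is judged:
On the way:
1. the foot has come down to touch the stake (value of joint stake_knob above 0 rad and horizontal distance between stake and stake_knob_grip below 0.02 m).
At the end, for the whole second after the job is handed in: The stake clamp's knob stands 45 degrees (30 to 60) clockwise past the point of touching, and the stake lies still with its middle within 20 mm of the knob's axis (value of joint stake_knob between 0.525 and 1.045 rad and horizontal distance between stake and stake_knob_grip below 0.02 m and linear speed of stake below 0.02 m/s).
It fails at once if the stake clamp was overtightened: more than 70 degrees past touching (value of joint stake_knob above 1.22 rad).
It fails at once if the knob of the clamp with the metal tube was turned (value of joint rod_knob below 0.5 rad or value of joint rod_knob above 1.07 rad).
It also fails if it takes over 40 s, if anything falls off the work surface, if the arm or the gripper's body presses on something with over 40 N, if the wrist force passes 120 N, or if a joint passes its speed limit or range.

### The arm

A 7-joint arm with a two-finger parallel gripper is mounted at the origin on the work surface. World frame = base frame: x ahead of the robot, y to its left, z up, the work surface at z = 0. Lengths are in m, angles in rad, forces in N, time in s.
With the tool pointing down it reaches from about 0.4 to 0.85 m from the base axis. Payload 10.4 kg.
Tool frame: the origin (TCP) lies at the centre of the arm's flange, where the gripper is bolted on; the fingertips stand 182 mm ahead of it and the grasp point (between the pads) lies 164 mm ahead of it; z points along the fingers, x is the direction in which the jaws open and shut, and the axes are right-handed (so a half turn about z gives the same grasp; the last joint's range is limited). The gripper opens to 87 mm and grips with 3 to 60 N. Pads are 19 mm wide; open, the fingers measure 117 mm over their backs; the gripper's body (75 mm by 190 mm) begins 51 mm behind the grasp point.
Start: joints at [1.129, 0.332, -0.065, 1.46, 0.022, 1.35, -0.088], TCP at [0.254, -0.571, 0.405] pointing down, gripper open.
Joint ranges: [-2.6, 2.6], [-0.5, 2.12], [-1.47, 1.34], [0.16, 2.42], [-1.27, 4.41], [0.06, 2.06], [-2.6, 2.6]. Speed limits (rad/s): [2.22, 2.22, 2.79, 2.79, 3.14, 3.14, 3.14].

### API

Orientations are given as [roll, pitch, yaw] about the fixed x, y, z axes, in that order (R = Rz(yaw) Ry(pitch) Rx(roll)).
In Python, from plant import state, snapshot, close_job gives the robot as it stands. The module is installed in compiled form; this text tells all that it offers.
- The arm moves only by the tool carry_out, never from a script. Its argument "series" is a list of rows, each an object with "twist": the turn, a rotation vector about the tool's x, y, z in units of 5 degrees (1.0 is 5 degrees), a list of three; "linear": the shift along the tool's x, y, z in m, a list of three; "hand": the closure, from -1 (fully open) to 1 (shut), so that 0 is half open. In form: [{"twist": [ax, ay, az], "linear": [dx, dy, dz], "hand": hand}, ...]. A call has 1 to 12 rows; each row is the pose to reach, as a shift and turn from the pose measured when the call began, along the tool's axes at that moment; what a row does not reach only later rows make up. A row lasts 1/12 s, in which the tool goes at most 41.7 mm and 7.16 degrees, less where a joint would pass 70% of its speed; a pose out of reach is approached as far as the arm can. A call with a gripper value outside its range is refused whole. The fingers move at their own pace and stop on an object; "grip_force" is the grip in N (left out, the last holds). Time passes only in rows, so rows that repeat a pose let the fingers close. It gives the time, the measured TCP pose, the force and the opening at its end, in the units of the state.
- state(): the state, without advancing time (a new reading comes with each control period).
- snapshot(name): name is "scene" or "top" or "wrist"; returns a dict with "image" (420x560x3 uint8, red, green, blue), "fx", "fy", "cx", "cy" (pixels), "k1" (the pictures are not rectified: a ray, as slopes to the right and down, at radius r is drawn at 1 + k1 r^2 times it, then the intrinsics apply), "rvec" (rotation vector, rad) and "tvec" (3), from world to camera coordinates, as OpenCV has them. Camera axes: x right, y down, z forward; pixel columns grow to the right and rows downward; lengths in m; the calibration is good to about 2 mm. A picture is of the moment at which its call begins. There is no depth.
- close_job(): hands the job in, once; it reports no verdict.
The state is a dict: "t": time; "joint_pos": joint angles; "dq": joint speeds; "joint_torque": joint torques, N m; "eef_pos": TCP position; "ee_rot": TCP orientation; "contact_force": force on the tool from outside, world axes, zero at the start; "torque": the same for the moment, N m; "width": finger opening in m.
Only numpy, scipy, OpenCV 4.12 (cv2) and the standard library are available. Lean on these libraries where they do the work, as an engineer would, in place of code of your own. Each camera call takes 0.05 s, during which the arm holds its last target. There are 200 camera calls.

## Working session

There is one attempt and no reset: what is moved stays moved. The work goes in short steps, Python scripts to look and compute and a tool call to move; the robot and the scene stay as the last step left them, time stands still between calls to the robot, and variables do not carry over. Pictures are saved under pics/ and viewed, about 8 in all and at most 12, crops included, and the job is handed in when it is done.

Besides the shell and the picture viewer there is one more tool, called after "Request:" as name(argument=value, ...), one argument or row to a line, values as JSON. carry_out: Moves the arm, as the interface text tells. Its arguments: {"type":"object","properties":{"series":{"type":"array"},"grip_force":{"type":"number"}},"required":["series"]}

```bash
mkdir -p pics
cat > h.py <<'E'
import numpy as np, cv2
from plant import state, snapshot, close_job
def ray(s,u,v):
    x,y=(u-s['cx'])/s['fx'],(v-s['cy'])/s['fy']
    K=np.array([[s['fx'],0,s['cx']],[0,s['fy'],s['cy']],[0,0,1.]])
    p=cv2.undistortPoints(np.array([[[u,v]]],float),K,np.array([s['k1'],0,0,0.]))[0,0]
    R=cv2.Rodrigues(np.array(s['rvec'],float))[0]; t=np.array(s['tvec'],float).ravel()
    return -R.T@t, R.T@np.array([p[0],p[1],1])
def onz(s,u,v,z):
    c,d=ray(s,u,v); return c+d*(z-c[2])/d[2]
def proj(s,P):
    K=np.array([[s['fx'],0,s['cx']],[0,s['fy'],s['cy']],[0,0,1.]])
    return cv2.projectPoints(np.array(P,float).reshape(-1,1,3),np.array(s['rvec'],float),np.array(s['tvec'],float),K,np.array([s['k1'],0,0,0.]))[0][:,0]
E
python3 - <<'E'
from h import *
import pickle
d={}
for n in('scene','top'):
    d[n]=s=snapshot(n); cv2.imwrite(f'pics/{n}0.png',cv2.resize(s['image'][:,:,::-1],(800,600),interpolation=cv2.INTER_CUBIC))
pickle.dump(d,open('d0.pkl','wb'))
print(state()); s=d['top']; print(ray(s,280,210),s['k1'])
E
```

```text
{'t': 0.1, 'joint_pos': array([ 1.12945368,  0.33279667, -0.06466314,  1.46083262,  0.02157618,
        1.34988797, -0.08849546]), 'dq': array([ 0.00092479,  0.00039992,  0.00115516, -0.00215893, -0.00197592,
        0.00102844,  0.00020702]), 'joint_torque': array([ 4.23851179e-04, -6.24545360e+01,  2.41092662e-02, -3.90720999e+01,
       -6.14078692e-02,  3.66218237e-02,  2.72304658e-05]), 'eef_pos': array([ 0.25408089, -0.5709059 ,  0.40405256]), 'ee_rot': array([ 3.14154934e+00,  1.22980067e-03, -1.15207054e+00]), 'contact_force': array([-1.00378188,  0.29603872, -0.80730625]), 'torque': array([ 0.03513045, -0.01941481, -0.01519012]), 'width': 0.0869291193548975}
(array([0.37013332, 0.05011321, 0.90884634]), array([ 0.12745796, -0.02744464, -0.99153073])) -0.04417809293052414
```

View pics/top0.png

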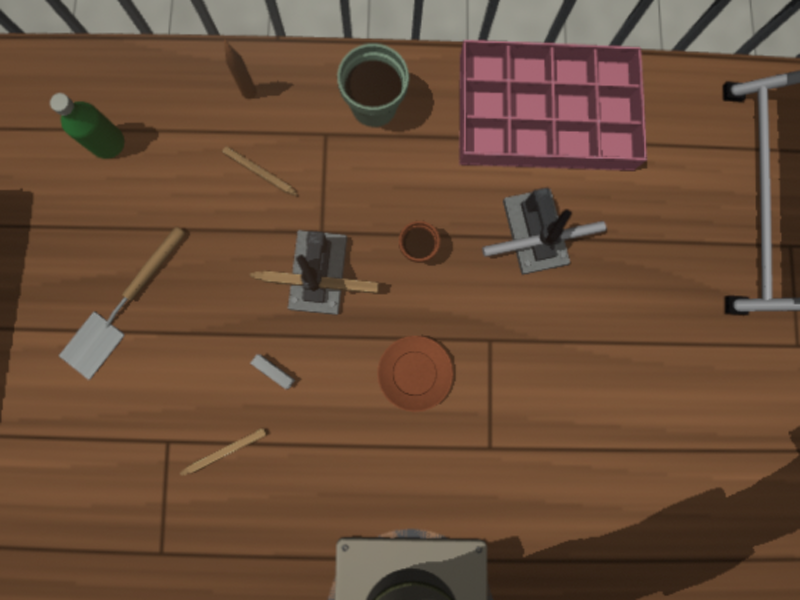

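View pics/scene0.png

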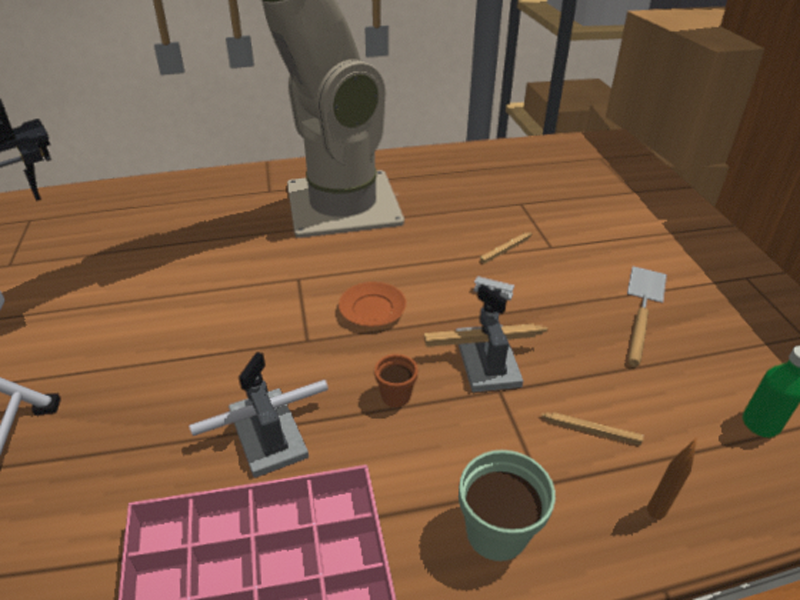

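Top view (800x600 pixels): the clamp with the square wooden stake is at (312,272), stake from (255,275) to (382,287). Its twin with the round metal tube is at (545,235). The loose sticks at (260,170) and (225,452) are smaller look-alikes. The target is the clamp at (312,272), and I'll confirm it in a crop.

Run:
```python
from h import *
import pickle
d=pickle.load(open('d0.pkl','rb'))
a=d['top']['image'][150:230,170:275,::-1]; b=d['scene']['image'][185:285,285:390,::-1]
A=cv2.resize(a,(420,320),interpolation=cv2.INTER_CUBIC);B=cv2.resize(b,(380,320),interpolation=cv2.INTER_CUBIC)
cv2.imwrite('pics/crop1.png',np.clip(np.hstack([A,B])*1.6,0,255))
s=d['top']
for u,v in[(308,270),(312,295),(315,240)]: print(onz(s,u*.7,v*.7,.126),onz(s,u*.7,v*.7,.07))
for u,v in[(255,275),(382,287)]: print('stake',onz(s,u*.7,v*.7,.04))
for u,v in[(295,232),(345,235),(290,308),(340,313)]: print('base',onz(s,u*.7,v*.7,.015))
```

```text
[0.51038167 0.15878904 0.126     ] [0.52041417 0.16656304 0.07      ]
[0.4750068  0.15175534 0.126     ] [0.4825088 0.1590262 0.07     ]
[0.5538022  0.15065082 0.126     ] [0.56694074 0.15784266 0.07      ]
stake [0.51597192 0.25308082 0.04      ]
stake [0.50160452 0.05451055 0.04      ]
base [0.59236139 0.1978621  0.015     ]
base [0.589303   0.11662941 0.015     ]
base [0.46818635 0.20036623 0.015     ]
base [0.46199069 0.12051562 0.015     ][ WARN:0@0.542] global loadsave.cpp:1063 imwrite_ Unsupported depth image for selected encoder is fallbacked to CV_8U.
```

View pics/crop1.png

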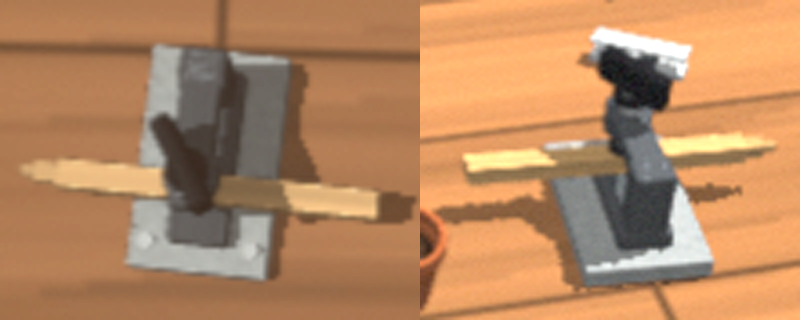

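Confirmed: the crop shows the square wooden stake with its pointed end (left) under the small black knob bar, at crop pixels (162,118)–(203,205). The measured length is 199 mm, so it is the largest stake. The bar sits anticlockwise of the arm, which fits a negative start angle. Moving over now.

Request:
carry_out(
  series=[
    {"twist":[0,0,-16],"linear":[-0.31,-0.29,0],"hand":-1},
    {"twist":[0,0,-16],"linear":[-0.31,-0.29,0],"hand":-1},
    {"twist":[0,0,-16],"linear":[-0.31,-0.29,0],"hand":-1},
    {"twist":[0,0,-16],"linear":[-0.31,-0.29,0],"hand":-1},
    {"twist":[0,0,-16],"linear":[-0.31,-0.29,0],"hand":-1},
    {"twist":[0,0,-16],"linear":[-0.31,-0.29,0],"hand":-1},
    {"twist":[0,0,-16],"linear":[-0.31,-0.29,0],"hand":-1},
    {"twist":[0,0,-16],"linear":[-0.31,-0.29,0],"hand":-1},
    {"twist":[0,0,-16],"linear":[-0.31,-0.29,0],"hand":-1},
    {"twist":[0,0,-16],"linear":[-0.31,-0.29,0],"hand":-1},
    {"twist":[0,0,-16],"linear":[-0.31,-0.29,0],"hand":-1},
    {"twist":[0,0,-16],"linear":[-0.31,-0.29,0],"hand":-1},
  ],
)

```text
t: 1.1
eef_pos: [0.3938, -0.1667, 0.4045]
ee_rot: [-3.141, 0.0, 0.257]
contact_force: [0.3, -0.7, -0.4]
width: 0.0872
```

```bash
cat >> h.py <<'E'
from scipy.spatial.transform import Rotation as Ro
def to(xyz,yaw):
    "twist z (5deg units) and linear for a tool-down target"
    s=state(); R=Ro.from_euler('xyz',s['ee_rot'])
    T=Ro.from_euler('xyz',[np.pi,0,yaw])
    print('t',s['t'],'pos',s['eef_pos'].round(4),'rpy',s['ee_rot'].round(3),'w',round(s['width'],4),'F',s['contact_force'].round(1),'j7',s['joint_pos'][6].round(2))
    print('twist',(np.degrees((R.inv()*T).as_rotvec())/5).round(2),'lin',R.inv().apply(np.array(xyz)-s['eef_pos']).round(4))
E
python3 - <<'E'
from h import *
import pickle
s=pickle.load(open('d0.pkl','rb'))['top']
for u,v in[(165,118),(203,200)]: print(onz(s,170+u/4,150+v/4,.126))
to([.49,.15,.40],1.97)
E
```

```text
[0.52963296 0.16835738 0.126     ]
[0.48825322 0.14756965 0.126     ]
t 1.1 pos [ 0.3938 -0.1667  0.4045] rpy [-3.141  0.     0.257] w 0.0872 F [ 0.3 -0.7 -0.4] j7 0.6
twist [-1.000e-02 -1.000e-02 -1.963e+01] lin [ 0.1734 -0.2819  0.0047]
```

Request:
carry_out(
  series=[
    {"twist":[0,0,-16],"linear":[0.173,-0.282,0.005],"hand":-1},
    {"twist":[0,0,-16],"linear":[0.173,-0.282,0.005],"hand":-1},
    {"twist":[0,0,-16],"linear":[0.173,-0.282,0.005],"hand":-1},
    {"twist":[0,0,-16],"linear":[0.173,-0.282,0.005],"hand":-1},
    {"twist":[0,0,-16],"linear":[0.173,-0.282,0.005],"hand":-1},
    {"twist":[0,0,-16],"linear":[0.173,-0.282,0.005],"hand":-1},
    {"twist":[0,0,-16],"linear":[0.173,-0.282,0.005],"hand":-1},
    {"twist":[0,0,-16],"linear":[0.173,-0.282,0.005],"hand":-1},
    {"twist":[0,0,-16],"linear":[0.173,-0.282,0.005],"hand":-1},
    {"twist":[0,0,-16],"linear":[0.173,-0.282,0.005],"hand":-1},
    {"twist":[0,0,-16],"linear":[0.173,-0.282,0.005],"hand":-1},
    {"twist":[0,0,-16],"linear":[0.173,-0.282,0.005],"hand":-1},
  ],
)

```text
t: 2.1
eef_pos: [0.4902, 0.1487, 0.399]
ee_rot: [-3.14, -0.001, 1.657]
contact_force: [-0.9, -0.1, 0.6]
width: 0.0868
```

Run:
```python
from h import *
import pickle
s=snapshot('wrist');pickle.dump(s,open('w1.pkl','wb'))
cv2.imwrite('pics/w1.png',cv2.resize(s['image'][:,:,::-1],(800,600),interpolation=cv2.INTER_CUBIC))
to([.509,.158,.40],2.03); print(ray(s,280,210), proj(s,[.509,.158,.126])/.7)
```

```text
t 2.15 pos [0.4902 0.1486 0.3991] rpy [-3.140e+00 -1.000e-03  1.654e+00] w 0.0872 F [ 0.7 -0.2  0.2] j7 1.17
twist [-0.01 -0.01 -4.31] lin [ 0.0078  0.0195 -0.0009]
(array([0.42367716, 0.14416783, 0.37970272]), array([ 0.23656417,  0.02947696, -0.97123062])) [[407.17650733 341.38275833]]
```

View pics/w1.png

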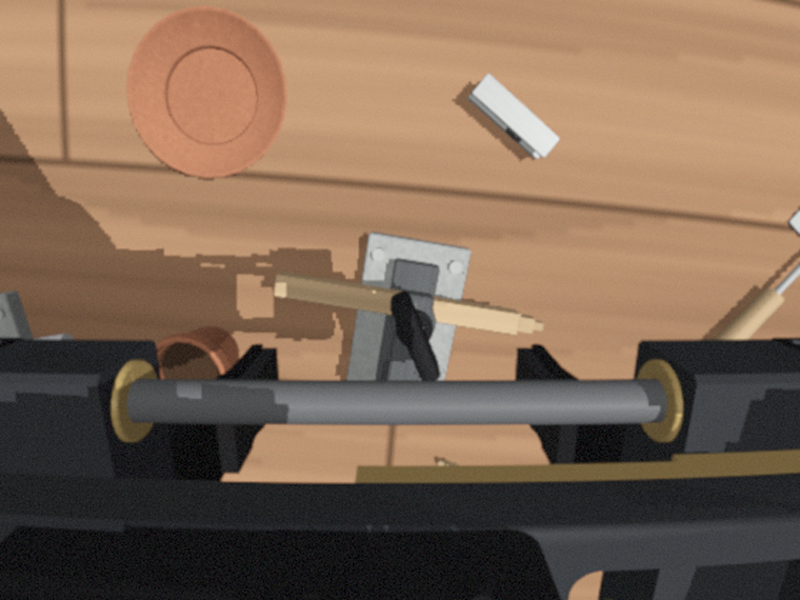

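Wrist view: the bar's top face runs from (402,293) to (430,378), and the base's long edges from (368,233) to (348,380) and (468,247) to (445,350). The stake lies between (275,288) and (540,326). I'll measure the bar and the clamp's direction.

Run:
```python
from h import *
import pickle
s=pickle.load(open('w1.pkl','rb')); g=s['image'].max(2)
m=(g<45).astype(np.uint8); m[266:]=0; m[:190]=0; m[:,:260]=0;m[:,325:]=0
n,l,st,c=cv2.connectedComponentsWithStats(m)
k=1+st[1:,4].argmax(); print(st[k])
pts=np.argwhere(l==k)[:,::-1]
P=np.array([onz(s,u,v,.126)[:2] for u,v in pts]).astype(np.float32)
r=cv2.minAreaRect(P*1000); print(r); print(cv2.boxPoints(r).round(1))
b=lambda u,v,z:onz(s,u*.7,v*.7,z)[:2]
for a,c,z in[((368,233),(348,380),.015),((468,247),(445,350),.015),((395,262),(389,290),.084),((438,265),(434,295),.084)]:
    A,C=b(*a,z),b(*c,z); d=C-A; print(A.round(4),C.round(4),'yaw',np.arctan2(d[1],d[0]).round(3))
A,C=b(275,288,.046),b(540,326,.04); d=C-A; print('stake',A,C,np.arctan2(-d[0],d[1]))
im=s['image'][180:270,255:330,::-1]; cv2.imwrite('pics/c2.png',np.clip(np.hstack([cv2.resize(im,None,fx=5,fy=5),cv2.resize(cv2.merge([m*255]*3)[180:270,255:330],None,fx=5,fy=5)])*1.0,0,255).astype(np.uint8))
```

```text
[274 204  33  62 693]
((505.9834289550781, 160.67098999023438), (53.04237747192383, 16.781137466430664), 20.836742401123047)
[[478.2 159.1]
 [484.2 143.4]
 [533.8 162.3]
 [527.8 177.9]]
[0.4621 0.1262] [0.5841 0.1184] yaw -0.064
[0.4661 0.2038] [0.5511 0.1954] yaw -0.098
[0.4715 0.1478] [0.4898 0.1456] yaw -0.124
[0.471 0.175] [0.4906 0.1745] yaw -0.024
stake [0.50380094 0.06364277] [0.51741797 0.26114238] -0.06883819887789151
```

View pics/c2.png

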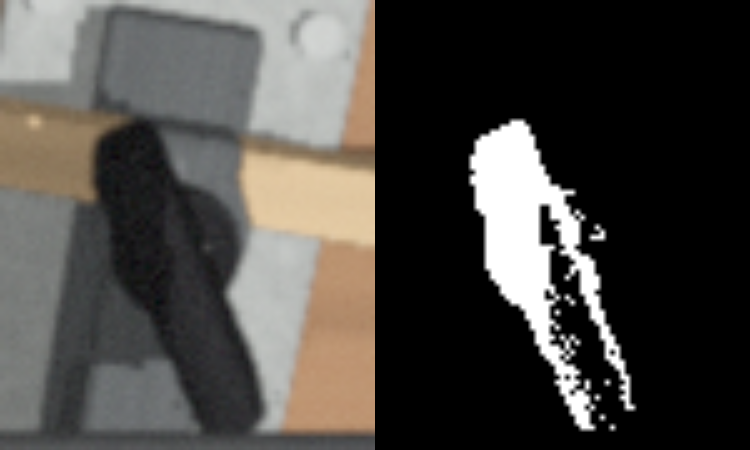

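Run:
```python
from h import *
import pickle
s=pickle.load(open('w1.pkl','rb'))
for a,c in[((275,216),(296,265.6)),((288,210),(307.4,259))]:
    A,C=onz(s,*a,.126),onz(s,*c,.126); d=C-A; print(A,C,np.arctan2(d[1],d[0]))
to([.509,.160,.28],1.571+.38)
```

```text
[0.49066629 0.14836572 0.126     ] [0.53121107 0.16911541 0.126     ] 0.4730209001582696
[0.48493262 0.15812947 0.126     ] [0.52463684 0.17782285 0.126     ] 0.4604443399142633
t 2.15 pos [0.4902 0.1486 0.3991] rpy [-3.140e+00 -1.000e-03  1.654e+00] w 0.0872 F [ 0.7 -0.2  0.2] j7 1.17
twist [-0.01 -0.01 -3.4 ] lin [0.0098 0.0198 0.1191]
```

Both top-face edges give a yaw of 0.467, which agrees with the top view. The clamp arm's yaw is about −0.07, so q ≈ −0.54, inside the stated range. The bar centre is about (0.508, 0.161). Lowering onto the bar.

Request:
carry_out(
  series=[
    {"twist":[0,0,-4.4],"linear":[0.011,0.019,0.04],"hand":-1},
    {"twist":[0,0,-4.4],"linear":[0.011,0.019,0.06],"hand":-1},
    {"twist":[0,0,-4.4],"linear":[0.011,0.019,0.06],"hand":-1},
    {"twist":[0,0,-4.4],"linear":[0.011,0.019,0.075],"hand":-1},
    {"twist":[0,0,-4.4],"linear":[0.011,0.019,0.09],"hand":-1},
    {"twist":[0,0,-4.4],"linear":[0.011,0.019,0.105],"hand":-1},
    {"twist":[0,0,-4.4],"linear":[0.011,0.019,0.115],"hand":-1},
    {"twist":[0,0,-4.4],"linear":[0.011,0.019,0.119],"hand":-1},
    {"twist":[0,0,-4.4],"linear":[0.011,0.019,0.119],"hand":0},
  ],
)

```text
t: 2.9
eef_pos: [0.508, 0.1605, 0.2792]
ee_rot: [-3.139, -0.002, 2.036]
contact_force: [-0.4, -0.4, 0.1]
width: 0.0848
```

Run:
```python
from h import *
import pickle
s=snapshot('wrist')
cv2.imwrite('pics/w2.png',cv2.resize(s['image'][:,:,::-1],(800,600),interpolation=cv2.INTER_CUBIC))
to([.508,.161,.28],1.571+.467)
```

```text
t 2.95 pos [0.5082 0.1608 0.2801] rpy [-3.140e+00 -1.000e-03  2.037e+00] w 0.0819 F [ 0.1 -0.2  0.2] j7 1.4
twist [-0.02 -0.01 -0.02] lin [ 0.0002 -0.0001  0.0001]
```

View pics/w2.png

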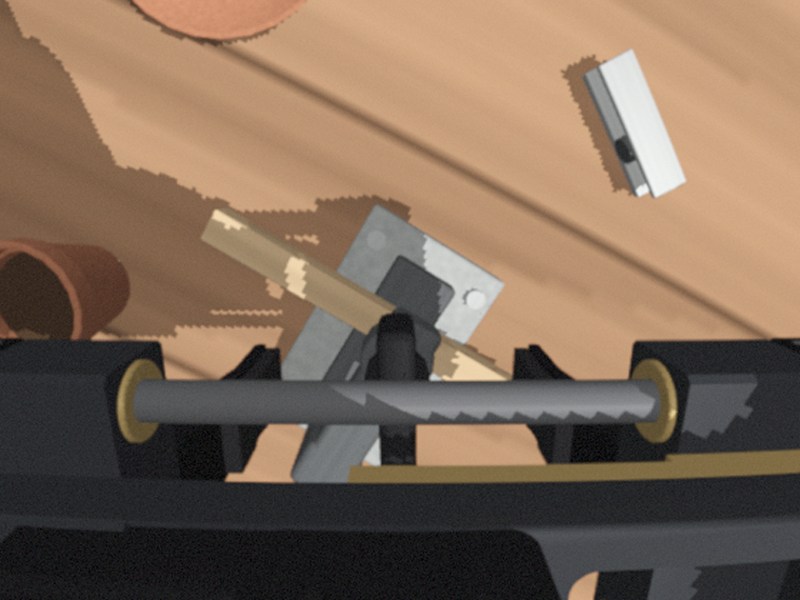

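The bar (about (398,320) to (398,460)) is upright in the picture, midway between the fingers and lined up with the pads. Closing.

Request:
carry_out(
  series=[
    {"twist":[0,0,0],"linear":[0,0,0],"hand":1},
    {"twist":[0,0,0],"linear":[0,0,0],"hand":1},
    {"twist":[0,0,0],"linear":[0,0,0],"hand":1},
    {"twist":[0,0,0],"linear":[0,0,0],"hand":1},
    {"twist":[0,0,0],"linear":[0,0,0],"hand":1},
    {"twist":[0,0,0],"linear":[0,0,0],"hand":1},
    {"twist":[0,0,0],"linear":[0,0,0],"hand":1},
    {"twist":[0,0,0],"linear":[0,0,0],"hand":1},
    {"twist":[0,0,0],"linear":[0,0,0],"hand":1},
    {"twist":[0,0,0],"linear":[0,0,0],"hand":1},
    {"twist":[0,0,0],"linear":[0,0,0],"hand":1},
    {"twist":[0,0,0],"linear":[0,0,0],"hand":1},
  ],
  grip_force=40,
)

```text
t: 3.95
eef_pos: [0.5083, 0.1608, 0.2801]
ee_rot: [-3.14, -0.001, 2.037]
contact_force: [0.4, -1.5, -0.1]
width: 0.0202
```

```bash
python3 -c "
from h import *
to([.508,.161,.28],.716); print(state()['torque'].round(2))"
```

```text
t 3.95 pos [0.5083 0.1608 0.2801] rpy [-3.140e+00 -1.000e-03  2.037e+00] w 0.0202 F [ 0.4 -1.5 -0.1] j7 1.4
twist [-0.02  0.   15.13] lin [ 0.0003 -0.0001  0.0001]
[ 0.01 -0.21  0.01]
```

Request:
carry_out(
  series=[
    {"twist":[0,0,0],"linear":[0,0,0],"hand":1},
    {"twist":[0,0,0],"linear":[0,0,0],"hand":1},
    {"twist":[0,0,0],"linear":[0,0,0],"hand":1},
    {"twist":[0,0,0],"linear":[0,0,0],"hand":1},
    {"twist":[0,0,0],"linear":[0,0,0],"hand":1},
  ],
)

```text
t: 4.37
eef_pos: [0.5082, 0.1607, 0.2801]
ee_rot: [-3.14, -0.001, 2.037]
contact_force: [0.6, -1.3, 0.7]
width: 0.0205
```

```bash
python3 -c "
from h import *
to([.508,.161,.28],.716); print(state()['torque'].round(2))"
```

```text
t 4.3667 pos [0.5082 0.1607 0.2801] rpy [-3.140e+00 -1.000e-03  2.037e+00] w 0.0205 F [ 0.6 -1.3  0.7] j7 1.4
twist [-0.02  0.   15.13] lin [ 0.0003 -0.0001  0.0001]
[ 0.03 -0.11  0.02]
```

It stopped at 20.5 mm instead of 12. The picture showed the bar lined up, so the tips are probably pinching the round collar under it. I'll open slightly, rise 9 mm and close again.

Request:
carry_out(
  series=[
    {"twist":[0,0,0],"linear":[0,0,0],"hand":0.3},
    {"twist":[0,0,0],"linear":[0,0,0],"hand":0.3},
    {"twist":[0,0,0],"linear":[0,0,-0.009],"hand":0.3},
    {"twist":[0,0,0],"linear":[0,0,-0.009],"hand":0.3},
    {"twist":[0,0,0],"linear":[0,0,-0.009],"hand":1},
    {"twist":[0,0,0],"linear":[0,0,-0.009],"hand":1},
    {"twist":[0,0,0],"linear":[0,0,-0.009],"hand":1},
    {"twist":[0,0,0],"linear":[0,0,-0.009],"hand":1},
    {"twist":[0,0,0],"linear":[0,0,-0.009],"hand":1},
    {"twist":[0,0,0],"linear":[0,0,-0.009],"hand":1},
    {"twist":[0,0,0],"linear":[0,0,-0.009],"hand":1},
    {"twist":[0,0,0],"linear":[0,0,-0.009],"hand":1},
  ],
)

```text
t: 5.37
eef_pos: [0.5082, 0.1607, 0.289]
ee_rot: [-3.14, -0.001, 2.037]
contact_force: [-0.2, 0.3, -0.5]
width: 0.0117
```

Request:
carry_out(
  series=[
    {"twist":[0,0,0],"linear":[0,0,0],"hand":1},
    {"twist":[0,0,0],"linear":[0,0,0],"hand":1},
    {"twist":[0,0,0],"linear":[0,0,0],"hand":1},
  ],
)

```text
t: 5.62
eef_pos: [0.5082, 0.1607, 0.289]
ee_rot: [-3.14, -0.001, 2.037]
contact_force: [-0.4, 0.3, -0.3]
width: 0.0119
```

```bash
python3 -c "
from h import *
s=snapshot('wrist')
cv2.imwrite('pics/w3.png',cv2.resize(s['image'][:,:,::-1],(800,600),interpolation=cv2.INTER_CUBIC))
to([.508,.161,.289],.716); print(state()['torque'].round(2))"
```

```text
t 5.6667 pos [0.5082 0.1608 0.289 ] rpy [-3.140e+00 -1.000e-03  2.037e+00] w 0.0117 F [-0.4  0.2 -0.1] j7 1.41
twist [-0.03  0.   15.13] lin [ 0.0003 -0.0001 -0.    ]
[ 0.09 -0.08  0.11]
```

View pics/w3.png

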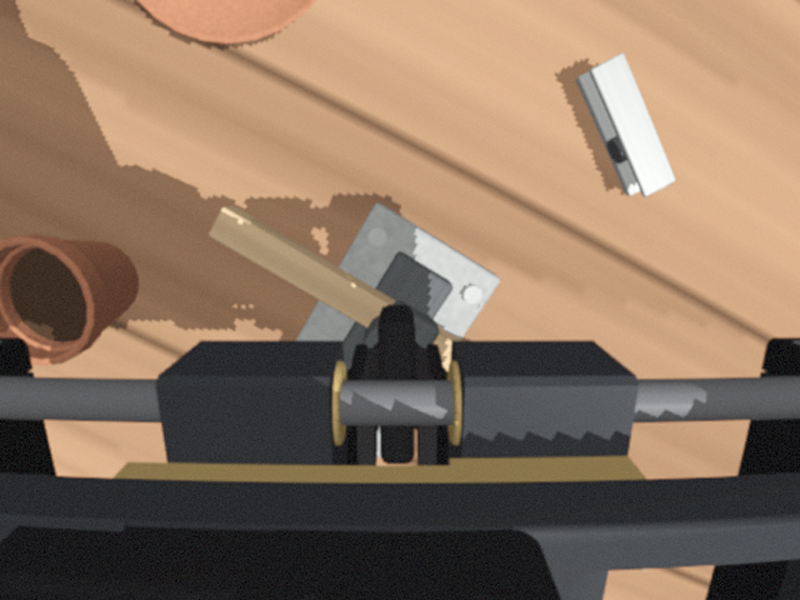

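The grip is now 11.7 mm on the bar at about (397,330), with the stake undisturbed. Turning clockwise, 60 degrees of the 76 first.

Request:
carry_out(
  series=[
    {"twist":[0,0,1],"linear":[0,0,0],"hand":1},
    {"twist":[0,0,2],"linear":[0,0,0],"hand":1},
    {"twist":[0,0,3],"linear":[0,0,0],"hand":1},
    {"twist":[0,0,4],"linear":[0,0,0],"hand":1},
    {"twist":[0,0,5],"linear":[0,0,0],"hand":1},
    {"twist":[0,0,6],"linear":[0,0,0],"hand":1},
    {"twist":[0,0,7],"linear":[0,0,0],"hand":1},
    {"twist":[0,0,8],"linear":[0,0,0],"hand":1},
    {"twist":[0,0,9],"linear":[0,0,0],"hand":1},
    {"twist":[0,0,10],"linear":[0,0,0],"hand":1},
    {"twist":[0,0,11],"linear":[0,0,0],"hand":1},
    {"twist":[0,0,12],"linear":[0,0,0],"hand":1},
  ],
  grip_force=45,
)

```text
t: 6.67
eef_pos: [0.5082, 0.1616, 0.289]
ee_rot: [-3.139, -0.001, 0.986]
contact_force: [2.2, 4.3, -3.4]
width: 0.0114
```

```bash
python3 -c "
from h import *
s=snapshot('wrist')
cv2.imwrite('pics/w4.png',cv2.resize(s['image'][:,:,::-1],(800,600),interpolation=cv2.INTER_CUBIC))
to([.508,.161,.289],.716); print(state()['torque'].round(2))"
```

```text
t 6.7167 pos [0.5082 0.1616 0.289 ] rpy [-3.139e+00 -1.000e-03  9.800e-01] w 0.0119 F [ 2.9  5.2 -4.2] j7 0.41
twist [-0.03 -0.01  3.02] lin [-0.0006  0.0002 -0.    ]
[ 1.14 -0.59  0.12]
```

View pics/w4.png

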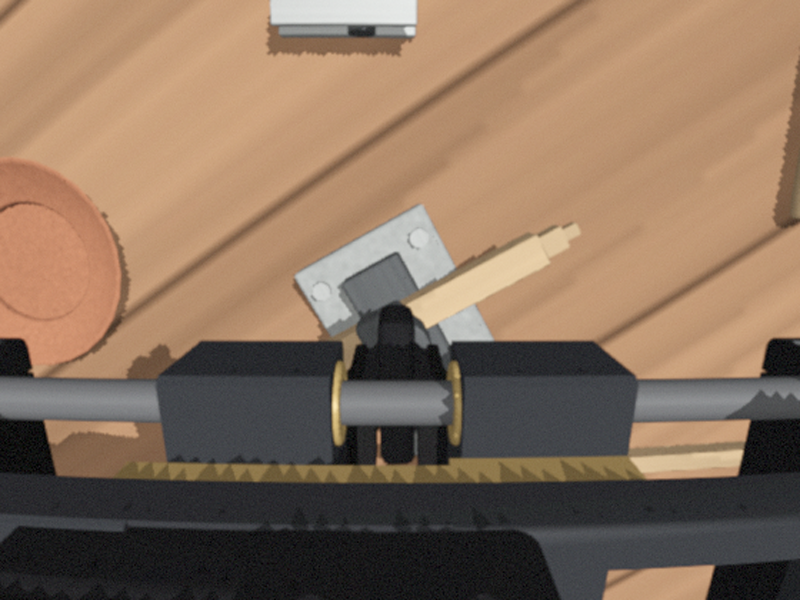

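The bar at (397,330) turned with the pads, and the stake and clamp base haven't moved. Now the remaining 15 degrees.

Request:
carry_out(
  series=[
    {"twist":[0,0,1],"linear":[0,0,0],"hand":1},
    {"twist":[0,0,2],"linear":[0,0,0],"hand":1},
    {"twist":[0,0,3],"linear":[0,0,0],"hand":1},
    {"twist":[0,0,3],"linear":[0,0,0],"hand":1},
    {"twist":[0,0,3],"linear":[0,0,0],"hand":1},
  ],
)

```text
t: 7.13
eef_pos: [0.5083, 0.1619, 0.289]
ee_rot: [-3.139, -0.001, 0.722]
contact_force: [2.1, 1.8, -3.8]
width: 0.0115
```

Request:
carry_out(
  series=[
    {"twist":[0,0,0],"linear":[0,0,0],"hand":-0.2},
    {"twist":[0,0,0],"linear":[0,0,0],"hand":-0.2},
    {"twist":[0,0,0],"linear":[0,0,0],"hand":-0.2},
    {"twist":[0,0,0],"linear":[0,0,0],"hand":-0.2},
    {"twist":[0,0,0],"linear":[0,0,0],"hand":-0.2},
    {"twist":[0,0,0],"linear":[0,0,0],"hand":-0.2},
    {"twist":[0,0,0],"linear":[0,0,-0.02],"hand":-0.2},
    {"twist":[0,0,0],"linear":[0,0,-0.05],"hand":-0.2},
    {"twist":[0,0,0],"linear":[0,0,-0.08],"hand":-0.2},
    {"twist":[0,0,0],"linear":[0,0,-0.11],"hand":-0.2},
    {"twist":[0,0,0],"linear":[0,0,-0.12],"hand":-0.2},
    {"twist":[0,0,0],"linear":[0,0,-0.12],"hand":-0.2},
  ],
)

```text
t: 8.13
eef_pos: [0.5088, 0.162, 0.4119]
ee_rot: [3.141, -0.005, 0.722]
contact_force: [-0.5, -0.2, -0.2]
width: 0.0523
```

```bash
python3 -c "
from h import *
import pickle
s=snapshot('wrist');pickle.dump(s,open('w5.pkl','wb'))
cv2.imwrite('pics/w5.png',cv2.resize(s['image'][:,:,::-1],(800,600),interpolation=cv2.INTER_CUBIC))
to([.508,.161,.289],.716)"
```

```text
t 8.1833 pos [0.5085 0.1617 0.4098] rpy [-3.14e+00 -3.00e-03  7.22e-01] w 0.0519 F [ 0.4 -0.6 -0.9] j7 0.23
twist [-0.01 -0.03  0.07] lin [-0.0011  0.0003  0.1208]
```

View pics/w5.png

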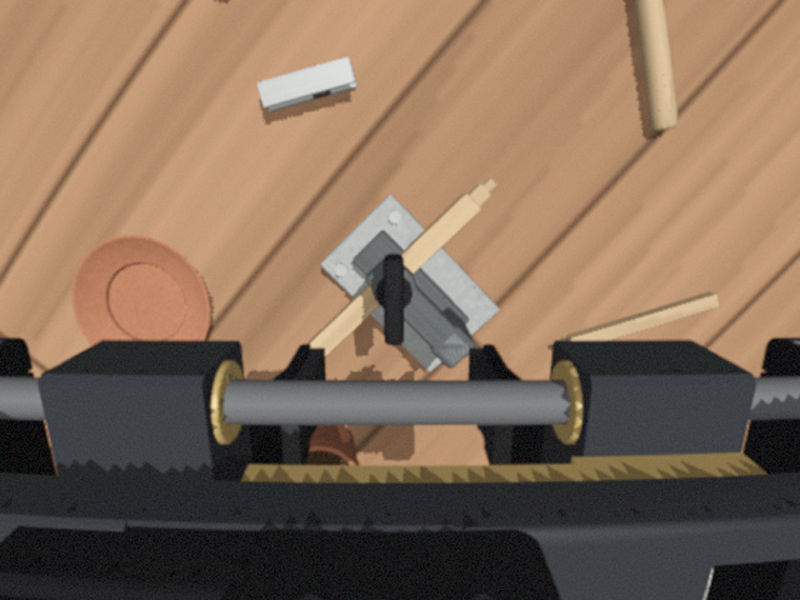

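Final view: the bar runs upright from (394,257) to (395,342). The base edges run from (391,196) to (498,310) and (322,262) to (432,372), and the stake lies under the foot. One numeric check before handing in.

```bash
python3 -c "
from h import *
import pickle
s=pickle.load(open('w5.pkl','rb'))
f=lambda a,c,z:(lambda d:np.arctan2(d[1],d[0]))(onz(s,c[0]*.7,c[1]*.7,z)-onz(s,a[0]*.7,a[1]*.7,z))
b=f((394,257),(395,342),.126); e=[f((391,196),(498,310),.015),f((322,262),(432,372),.015)]
print(b,e,'q',[x-b for x in e]); print((onz(s,394*.7,257*.7,.126)+onz(s,395*.7,342*.7,.126))/2)
A,C=onz(s,490*.7,183*.7,.038),onz(s,315*.7,345*.7,.038); print(A,C); d=(C-A)/np.linalg.norm(C-A); print('stake mid',A+.1*d)"
```

```text
-0.8375762157266682 [np.float64(-0.08357893202926832), np.float64(-0.08796144823701317)] q [np.float64(0.7539972836973998), np.float64(0.749614767489655)]
[0.50884081 0.16450462 0.126     ]
[0.51729007 0.26038036 0.038     ] [0.50014849 0.07963113 0.038     ]
stake mid [0.50784881 0.16082705 0.038     ]
```

The angle is about 0.75 rad, within 0.525–1.045, and the stake's middle is about 4 mm from the knob axis. Handing in.

```bash
python3 -c "
from h import *
print(close_job())"
```

```text
the job is handed in; nothing more can be done
None
```

I tightened the clamp holding the wooden stake to about 43° past touching (target 45°, allowed 30–60°), let go, and handed the job in at about 8.2 s.

- **Grip:** My first grasp stopped at 20.5 mm instead of 12, most likely on the round collar under the bar. I opened, rose 9 mm and closed again at 11.7 mm, which matches the bar.
- **Turn:** I turned the knob about 75° clockwise from a start of roughly −0.54 rad, in two steps. Forces stayed at a few newtons wherever I read them.
- **Knob angle:** The final wrist picture gave about 0.75 rad from the bar against the clamp base. The gripper's yaw at release pointed to about 0.78 rad, so the two agree to within about 2°.
- **Stake:** Its middle measured about 4 mm from the knob axis (limit 20 mm).
- **Not checked:** I never went near the metal tube's clamp, but I did not re-measure its knob afterwards.

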